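# Put the flat tin away under the sliding spoon tray of a kitchen drawer

## Task

Put the flat tin away in the little wooden cabinet on the counter: pull its drawer all the way out, push the sliding spoon tray inside it all the way to the back, and set the tin down flat on the bottom of the drawer in the space this opens, without dropping it. Then draw the spoon tray all the way forward again over the tin and push the drawer fully shut without slamming it. Leave the tall caddy, the bowl, the jar and the mug where they are.

Things in the scene. Friction and masses are not known exactly. Their poses are not given: they have to be found in the camera images.
- cabinet: Fixed low cherry-wood cabinet with one drawer, on the counter: 310 deep, 300 wide, 132 high. Origin: on the counter, below the middle of the carcass's front edge, against which the drawer's front panel closes. x points into the cabinet (the drawer opens along -x), y along its width, z up. Its front faces roughly world +y. Jar and mug stand on top, 130 or more behind the front edge.
- drawer (a joint): How far the drawer is out, m: 0 shut, 0.235 at its stop; it starts ajar. Slides along the cabinet's x, stays where left, takes about 3 N. Front panel 18 thick, 296 wide, 4 to 115 above the counter. Inside 252 wide, 265 long, side walls up to 100 above the counter; strips 8 x 8 along the side walls, 56 to 64 above the counter, carry the tray.
- drawer_handle (a point): Middle of the drawer's handle: dark metal bar 10 thick along the cabinet's y, straight for 88, its ends bent back to the panel, 88 above the counter. The bar's middle is 40 outside the panel's outer face: a gap of 35 between bar and panel, open from above. Axes as the cabinet's. Moves with the drawer.
- drawer_bay (a point): Point on the drawer's inner floor (20 above the counter), on its centre line, 69 behind the inner face of the front panel: middle of the space, 138 long and 236 wide, that is free when the tray is at the back. Axes as the cabinet's. Moves with the drawer.
- tray (a joint): How far the spoon tray is slid back in the drawer, m: 0 at the front stop (right behind the front panel), 0.135 at the back stop; it starts near the front. Slides along the cabinet's x with about 1 N (too little to move the drawer), stays where left. Its underside is 44 above the drawer's floor.
- tray_lane (a point): Middle of the floor of the spoon tray's empty front lane, 68 above the counter. The tray is light wood, open on top, 125 long, 248 wide; walls 4 thick, rim 98 above the counter. The lane is 55 long (27 either way along x), 240 wide; a full-height divider parts it from the rear lane with the teaspoons. Axes as the cabinet's. Moves with tray and drawer.
- tin: The flat tin to be put away: closed bare-metal box lying flat, 90 long (its x) by 58 wide (its y) by 36 high, about 150 g, a seam round it and a paper label on its lid. Origin: centre of its underside.
- caddy: Bystander: tall square tin of the same bare metal, 64 x 64, 96 high to the top of its round lid. Origin: centre of its underside.
- bowl: Bystander: ceramic bowl, 104 across, 55 high. Origin: centre of its underside.
- jar: Bystander: white jar with a metal cap, 72 across, 85 high, on the cabinet's top. Origin: centre of its underside.
- mug: Bystander: white mug, 76 across, 88 high, on the cabinet's top. Origin: centre of its underside.
Mind the look-alikes: they are no part of the job. What is shaped like the tin but purple or yellow is not meant.

How it is judged:
On the way, in this order (a step that is already met when the one before it is completed fails the run):
1. the drawer is pulled out (at least 210 of its 235 mm) (value of joint drawer above 0.21 m), for 0.1 s.
2. the spoon tray is pushed to the back (at least 115 of its 135 mm) (value of joint tray above 0.115 m), for 0.1 s.
3. the tin lies flat on the drawer's floor in the free space, let go (z of tin in the frame of drawer_bay between -0.006 and 0.006 m and x of tin in the frame of drawer_bay between -0.045 and 0.045 m and y of tin in the frame of drawer_bay between -0.105 and 0.105 m and angle between tin's own z axis and vertical below 0.1 rad and linear speed of tin below 0.02 m/s and contact force between tin and the fingers below 0.1 N), for 0.2 s.
4. the tray is drawn forward over the tin (to within 20 mm of its front stop) (value of joint tray below 0.02 m), for 0.1 s.
At the end, for the whole second after the job is handed in: Drawer shut to 5 mm; tray within 25 mm of its front stop; tin at rest and level (0.1 rad) on the drawer's floor (6 mm), its centre under the tray: within 45 mm of the bay point along the drawer and 105 mm across it (value of joint drawer below 0.005 m and value of joint tray below 0.025 m and z of tin in the frame of drawer_bay between -0.006 and 0.006 m and x of tin in the frame of drawer_bay between -0.045 and 0.045 m and y of tin in the frame of drawer_bay between -0.105 and 0.105 m and angle between tin's own z axis and vertical below 0.1 rad and linear speed of tin below 0.02 m/s); the robot touches nothing.
It fails at once if the caddy, bowl, jar or mug moved more than 30 mm (distance of any of caddy, bowl, jar, mug from where it was at the start of the episode above 0.03 m).
It fails at once if the tin dropped or thrown: moving at over 0.7 m/s (a fall of 25 mm) with nothing holding it (linear speed of tin above 0.7 m/s and contact force between tin and the fingers below 0.05 N).
It fails at once if the drawer slammed: closing at over 0.5 m/s (velocity of joint drawer below -0.5 m/s).
It also fails if it takes over 72 s, if anything falls off the work surface, if the arm or the gripper's body presses on something with over 40 N, if the wrist force passes 120 N, or if a joint passes its speed limit or range.

## Robot

A 6-joint arm with a two-finger parallel gripper is mounted at the origin on the work surface. World frame = base frame: x ahead of the robot, y to its left, z up, the work surface at z = 0. Lengths are in m, angles in rad, forces in N, time in s.
With the tool pointing down it reaches from about 0.325 to 0.925 m from the base axis. Payload 3.1 kg.
Tool frame: the origin (TCP) lies at the centre of the arm's flange, where the gripper is bolted on; the fingertips stand 173 mm ahead of it and the grasp point (between the pads) lies 155 mm ahead of it; z points along the fingers, y is the line along which they close (so a half turn about z gives the same grasp; the last joint's range is limited). The gripper opens to 85 mm and grips with 20 to 120 N. Pads are 22 mm wide; open, the fingers measure 114 mm over their backs; the gripper's body (76 mm by 85 mm) begins 54 mm behind the grasp point. The pads swing forward as they close: fully open they stand 13 mm farther back than shut.
Start: joints at [-0.112, 0.217, 1.613, -0, 1.311, -0.112], TCP at [0.625, 0, 0.405] pointing down, gripper open.
Joint ranges: [-2.75, 2.75], [-0.78, 2.1], [0.31, 2.55], [-1.13, 4.27], [0.13, 2.63], [-2.58, 2.58]. Speed limits (rad/s): [2.79, 2.79, 3.14, 3.14, 3.14, 3.14].

## Interface

Orientations are given as a rotation vector (axis times angle).
In Python, from rig import env gives the robot as it stands. The module is installed in compiled form; this text tells all that it offers.
- The arm moves only by the tool arm_command, never from a script. Its argument "motion" is a list of rows, each a list of 7 numbers: the shift along the tool's x, y, z in m, then the turn, a rotation vector about the tool's x, y, z in rad, then the finger opening in m, from 0 to 0.0854. In form: [[tx, ty, tz, wx, wy, wz, gripper], ...]. A call has 1 to 12 rows; each row shifts and turns the commanded pose from where the row before left it, along the tool's axes as they then stand; what a row does not reach is not made up. A row lasts 1/12 s, in which the tool goes at most 41.7 mm and 7.16 degrees, less where a joint would pass 70% of its speed; a pose out of reach is approached as far as the arm can. A call is refused whole if a number of a shift passes 0.0417 or a number of a turn 0.125, either way. A call with a gripper value outside its range is refused whole. The fingers move at their own pace and stop on an object; "squeeze" is the grip in N (left out, the last holds). Time passes only in rows, so rows that do not move let the fingers close. It gives the time, the measured TCP pose, the force, the opening and the grip force at its end, in the units of the state.
- env.state(): the state, without advancing time (a new reading comes with each control period).
- env.get_image(name): name is "scene" or "side" or "wrist"; returns a dict with "image" (420x560x3 uint8, red, green, blue), "depth" (420x560 float32, m along the optical axis (not along the pixel's ray), 0 where there is no reading), "camera_matrix" (3x3 intrinsics, pixels), "pose" (4x4, takes a point from camera to world coordinates). Camera axes: x right, y down, z forward; pixel columns grow to the right and rows downward; lengths in m; the calibration is good to about 2 mm. The wrist camera is an equidistant fisheye: a pixel r from the principal point sees the ray r / f radians off the axis. A picture is of the moment at which its call begins.
- env.finish_job(): hands the job in; it is judged then, once.
The state is a dict: "time_s": time; "joint_positions": joint angles; "qvel": joint speeds; "joint_efforts": joint torques, N m; "eef_pos": TCP position; "eef_rot": TCP orientation; "wrist_force": force on the tool from outside, world axes, zero at the start; "wrist_torque": the same for the moment, N m; "grip_width": finger opening in m; "grasp_force": force on a finger pad.
Only numpy, scipy, OpenCV 4.12 (cv2) and the standard library are available. Lean on these libraries where they do the work, as an engineer would, in place of code of your own. Each camera call takes 0.05 s, during which the arm holds its last target. There are 200 camera calls.

## Working session

There is one attempt and no reset: what is moved stays moved. The work goes in short steps, Python scripts to look and compute and a tool call to move; the robot and the scene stay as the last step left them, time stands still between calls to the robot, and variables do not carry over. Pictures are saved under pics/ and viewed, at most 10 in all, crops included, and the job is handed in when it is done.

Besides the shell and the picture viewer there is one more tool, called by a JSON object that holds its "api" and its "payload", one argument or row to a line. arm_command: Moves the arm, as the interface text tells. Its arguments: {"type":"object","properties":{"motion":{"type":"array"},"squeeze":{"type":"number"}},"required":["motion"]}

```bash
mkdir -p pics
python3 - <<'E'
from rig import env
import cv2,numpy as np
s=env.state();print(s)
for n in("scene","side"):
    d=env.get_image(n);np.savez(f"{n}0.npz",**d);cv2.imwrite(f"pics/{n}0.png",d["image"][...,::-1]);print(n,d["camera_matrix"],d["pose"],(d["depth"]>0).mean())
E
```

```text
{'time_s': 0.0, 'joint_positions': array([-1.12177669e-01,  2.17775957e-01,  1.61493355e+00, -9.65300826e-06,
        1.31129528e+00, -1.12212208e-01]), 'qvel': array([-3.79388733e-04, -6.19265214e-04,  4.55361575e-05,  2.97218737e-03,
       -1.73851326e-03,  8.08790824e-04]), 'joint_efforts': array([-2.90135131e-04, -3.96841800e+01, -3.03850436e+01, -2.80225659e-04,
        9.87685227e-03,  9.68610237e-06]), 'eef_pos': array([6.24599357e-01, 8.00372868e-05, 4.03354550e-01]), 'eef_rot': array([-2.22007033, -2.22015253,  0.00237244]), 'wrist_force': array([0.49087803, 0.36695871, 0.36501489]), 'wrist_torque': array([0.04679557, 0.00699216, 0.00251543]), 'grasp_force': 0.0, 'grip_width': 0.085474206190766}
scene [[494.22790356   0.         290.93206992]
 [  0.         494.22790356 208.40153344]
 [  0.           0.           1.        ]] [[ 0.00639509  0.8294864  -0.5584903   1.30627571]
 [ 0.9999595  -0.00176782  0.00882459  0.0434703 ]
 [ 0.00633257 -0.55852411 -0.82946411  1.20688619]
 [ 0.          0.          0.          1.        ]] 0.9957568027210885
side [[421.65400481   0.         273.56962573]
 [  0.         421.65400481 209.82906837]
 [  0.           0.           1.        ]] [[ 0.98532109 -0.12418339  0.11713601  0.44851322]
 [-0.1706687  -0.73192261  0.65966771 -0.67126262]
 [ 0.00381472 -0.66997596 -0.742373    0.9257197 ]
 [ 0.          0.          0.          1.        ]] 0.995765306122449
```

View pics/scene0.png

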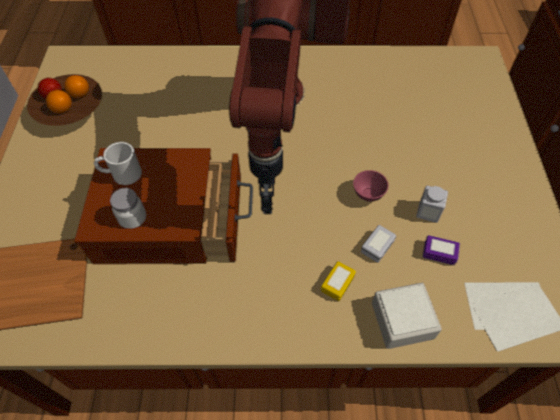

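View pics/side0.png

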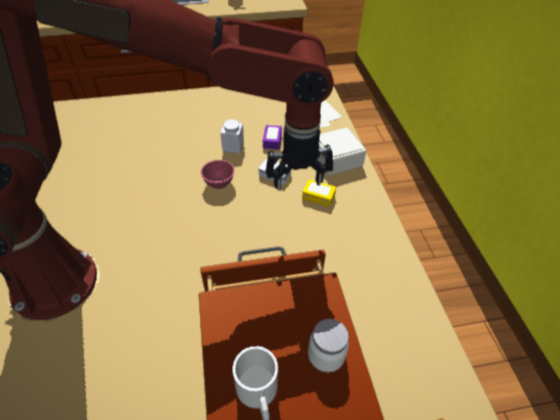

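The pictures show, in the scene view:
- the cabinet at left, with its drawer ajar and the handle at (245,200)
- jar (128,208) and mug (122,163)
- bowl (370,187)

Candidates for the tin:
- silver box with white label (378,243)
- purple (441,250)
- yellow (339,281)
- caddy (432,204), tall with a round lid
- white box (406,314)

The choice is (378,243), which I check in a crop.

```bash
cat > h.py <<'E'
import numpy as np,cv2
def load(n): return dict(np.load(n))
def cloud(d):
    K=d["camera_matrix"];P=d["pose"];Z=d["depth"];v,u=np.indices(Z.shape)
    p=np.stack([(u-K[0,2])/K[0,0]*Z,(v-K[1,2])/K[1,1]*Z,Z],-1)
    return p@P[:3,:3].T+P[:3,3]
def ray(d,uv,z):
    K=d["camera_matrix"];P=d["pose"];uv=np.atleast_2d(uv).astype(float)
    r=np.c_[(uv-K[:2,2])/K[0,0],np.ones(len(uv))]@P[:3,:3].T;t=(z-P[2,3])/r[:,2]
    return P[:3,3]+r*t[:,None]
E
python3 - <<'E'
from h import *
d=load("scene0.npz");c=cloud(d);z=c[...,2];im=d["image"]
def rect(m):
    p=c[m][:,:2].astype(np.float32);r=cv2.minAreaRect(p*1000);return np.round(r[0],1),np.round(r[1],1),round(r[2],1),len(p)
def box(x0,x1,y0,y1):
    m=np.zeros(z.shape,bool);m[y0:y1,x0:x1]=1;return m
print("table z",np.median(z[290:330,250:300]))
print("tin",rect(box(355,402,222,265)&(z>.028)&(z<.045)),np.median(z[box(355,402,222,265)&(z>.02)]))
print("cab top",rect(box(70,215,140,262)&(z>.125)&(z<.14)))
print("panel",rect(box(222,245,145,262)&(z>.105)&(z<.12)))
print("handle",rect(box(236,262,175,225)&(z>.08)&(z<.098)&(c[...,1]>-.065)))
np.set_printoptions(precision=4,suppress=True)
for u,v in[(210,152),(207,258),(239,157),(238,257),(241,185),(241,217),(253,186),(253,216),(251,200),(222,200),(217,200),(207,200),(213,200)]:print(u,v,c[v,u],im[v,u])
a=cv2.resize(im[220:268,352:404],None,fx=8,fy=8);b=cv2.resize(im[145:265,195:260],None,fy=3.2*1,fx=3.2)
o=np.zeros((max(a.shape[0],b.shape[0]),a.shape[1]+b.shape[1],3),np.uint8);o[:a.shape[0],:a.shape[1]]=a;o[:b.shape[0],a.shape[1]:]=b
cv2.imwrite("pics/crop1.png",o[...,::-1])
E
```

```text
table z 0.001194901870296916
tin (array([623.9, 295.3]), array([58.9, 93. ]), 52.4, 625) 0.03660418294873791
cab top (array([ 525.7, -332.8]), array([314.1, 317.7]), 0.1, 9121)
panel (array([ 527.4, -108.9]), array([301.4,  27.2]), 0.9, 619)
handle (array([528.8, -57.9]), array([111.1,  11.9]), 0.9, 123)
210 152 [ 0.2808 -0.1991  0.005 ] [127  88  54]
207 258 [ 0.6576 -0.176  -0.0005] [72 56 29]
239 157 [ 0.2977 -0.1066  0.0005] [149 119  78]
238 257 [ 0.6561 -0.0906  0.002 ] [173 144  98]
241 185 [ 0.4761 -0.0843  0.092 ] [86 72 56]
241 217 [ 0.5824 -0.0791  0.0908] [66 68 70]
253 186 [ 0.4131 -0.0581  0.0022] [147 125  89]
253 216 [ 0.5209 -0.0542  0.0012] [169 143  95]
251 200 [ 0.5275 -0.0543  0.0919] [77 77 72]
222 200 [ 0.4784 -0.1451  0.022 ] [94 75 52]
217 200 [ 0.533  -0.1463  0.1001] [158 117  75]
207 200 [ 0.5096 -0.1801  0.0667] [176 133  83]
213 200 [ 0.5123 -0.1625  0.0705] [100  76  50]
```

View pics/crop1.png

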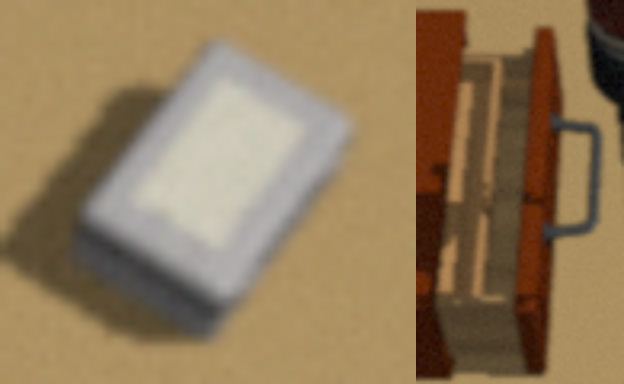

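The crop confirms it: bare metal with a seam and a paper label on the lid. The handle bar is also clear. Next I hook the handle with closed fingers in the gap.

{"api": "arm_command", "payload": {
  "motion": [
    [-0.016,-0.0194,0,0,0,0,0],
    [-0.016,-0.0194,0,0,0,0,0],
    [-0.016,-0.0194,0,0,0,0,0],
    [-0.016,-0.0194,0,0,0,0,0],
    [-0.016,-0.0194,0,0,0,0,0],
    [0,0,0,0,0,0,0],
    [0,0,0.025,0,0,0,0],
    [0,0,0.025,0,0,0,0],
    [0,0,0.025,0,0,0,0],
    [0,0,0.025,0,0,0,0],
    [0,0,0,0,0,0,0]
  ]
}}

```text
time_s: 1.02
eef_pos: [0.5254, -0.079, 0.2987]
eef_rot: [-2.214, -2.214, 0.009]
wrist_force: [-0.9, 1.1, -1.0]
grip_width: 0.0003
grasp_force: 0.0
```

{"api": "arm_command", "payload": {
  "motion": [
    [0,0,0.02,0,0,0,0],
    [0,0,0.02,0,0,0,0],
    [0,0,0.02,0,0,0,0],
    [0,0,0,0,0,0,0],
    [0.015,0,0,0,0,0,0],
    [0.015,0,0,0,0,0,0],
    [0.015,0,0,0,0,0,0],
    [0.015,0,0,0,0,0,0],
    [0,0,0,0,0,0,0]
  ]
}}

```text
time_s: 1.77
eef_pos: [0.5285, -0.0184, 0.2462]
eef_rot: [2.219, 2.223, 0.002]
wrist_force: [0.4, -0.2, -0.4]
grip_width: 0.0
grasp_force: 0.0
```

{"api": "arm_command", "payload": {
  "motion": [
    [0.01,0,0.008,0,0,0,0],
    [0.015,0,0,0,0,0,0],
    [0.015,0,0,0,0,0,0],
    [0.015,0,0,0,0,0,0],
    [0.015,0,0,0,0,0,0],
    [0.015,0,0,0,0,0,0],
    [0.015,0,0,0,0,0,0],
    [0.01,0,0,0,0,0,0],
    [0.005,0,0,0,0,0,0],
    [0,0,0,0,0,0,0]
  ]
}}

```text
time_s: 2.6
eef_pos: [0.5282, 0.0958, 0.237]
eef_rot: [-2.22, -2.222, -0.001]
wrist_force: [0.2, 0.3, 0.6]
grip_width: -0.0003
grasp_force: 0.0
```

{"api": "arm_command", "payload": {
  "motion": [
    [0.004,0,0,0,0,0,0],
    [0.004,0,0,0,0,0,0],
    [0.003,0,0,0,0,0,0],
    [0,0,0,0,0,0,0],
    [0,0,0,0,0,0,0]
  ]
}}

```text
time_s: 3.02
eef_pos: [0.5281, 0.1034, 0.2368]
eef_rot: [2.217, 2.22, -0.009]
wrist_force: [-0.4, -12.3, 2.8]
grip_width: -0.0001
grasp_force: 6.4
```

Run:
```python
from rig import env
from h import *
for n in("scene",):
    d=env.get_image(n);np.savez(f"{n}1.npz",**d)
c=cloud(d);z=c[...,2]
m=np.zeros(z.shape,bool);m[140:275,285:345]=1
for lo,hi in((.105,.12),):
    p=c[m&(z>lo)&(z<hi)][:,:2];print(lo,len(p),cv2.minAreaRect((p*1000).astype(np.float32)) if len(p)>5 else 0)
print(env.state()["wrist_force"],env.state()["eef_pos"])
cv2.imwrite("pics/s1.png",cv2.resize(d["image"][130:280,200:350],None,fx=4,fy=4)[...,::-1])
```

```text
0.105 513 ((527.648193359375, 81.50205993652344), (62.72083282470703, 299.0494384765625), 87.49071502685547)
[  0.15068687 -11.99487132   2.87715112] [0.5281057  0.10330801 0.23676252]
```

View pics/s1.png

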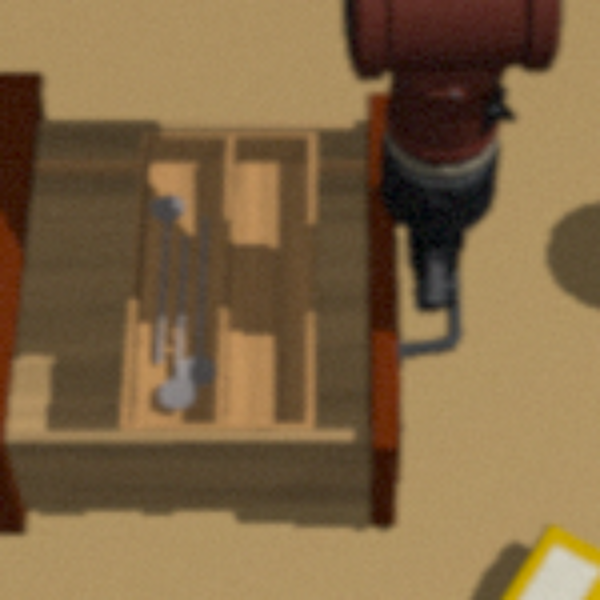

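The drawer is at its stop (−12 N). The tray's front wall is at full-image column ~278 and its divider at ~257. Now I locate them.

Run:
```python
from h import *
d=load("scene1.npz")
for n,u,v in(("front",278.5,175),("front",277,233),("div",257.5,175),("div",255,232),("rear",232,225),("side",260,163),("side",250,237)):
    print(n,ray(d,(u,v),.098).round(4))
c=cloud(d);r=c[180,225:300];print(np.c_[r].round(3)[::1][:, :][20:62])
```

```text
front [[0.4455 0.0208 0.098 ]]
front [[0.6372 0.0183 0.098 ]]
div [[ 0.4454 -0.0387  0.098 ]]
div [[ 0.634  -0.0393  0.098 ]]
rear [[ 0.6122 -0.1008  0.098 ]]
side [[ 0.4017 -0.0329  0.098 ]]
side [[ 0.6491 -0.0518  0.098 ]]
[[ 0.443 -0.076  0.072]
 [ 0.44  -0.074  0.068]
 [ 0.438 -0.071  0.065]
 [ 0.441 -0.068  0.069]
 [ 0.44  -0.065  0.067]
 [ 0.444 -0.062  0.072]
 [ 0.441 -0.059  0.069]
 [ 0.443 -0.056  0.071]
 [ 0.441 -0.053  0.068]
 [ 0.441 -0.05   0.069]
 [ 0.441 -0.048  0.069]
 [ 0.467 -0.042  0.103]
 [ 0.457 -0.04   0.089]
 [ 0.441 -0.039  0.069]
 [ 0.442 -0.036  0.071]
 [ 0.443 -0.033  0.071]
 [ 0.439 -0.03   0.066]
 [ 0.439 -0.027  0.067]
 [ 0.446 -0.024  0.076]
 [ 0.443 -0.021  0.071]
 [ 0.439 -0.019  0.067]
 [ 0.443 -0.016  0.071]
 [ 0.44  -0.013  0.067]
 [ 0.441 -0.01   0.069]
 [ 0.443 -0.007  0.071]
 [ 0.443 -0.004  0.072]
 [ 0.443 -0.001  0.072]
 [ 0.444  0.002  0.073]
 [ 0.443  0.005  0.071]
 [ 0.444  0.007  0.073]
 [ 0.443  0.01   0.071]
 [ 0.443  0.013  0.071]
 [ 0.463  0.017  0.098]
 [ 0.449  0.019  0.079]
 [ 0.406  0.021  0.022]
 [ 0.404  0.024  0.02 ]
 [ 0.407  0.027  0.025]
 [ 0.409  0.03   0.026]
 [ 0.404  0.033  0.02 ]
 [ 0.406  0.036  0.023]
 [ 0.408  0.039  0.025]
 [ 0.404  0.042  0.02 ]]
```

{"api": "arm_command", "payload": {
  "motion": [
    [-0.008,0,0,0,0,0,0],
    [0,0,-0.03,0,0,0,0],
    [0,0,-0.03,0,0,0,0],
    [0,0,-0.02,0,0,0,0],
    [-0.028,0,0,0,0,0,0],
    [-0.028,0,0,0,0,0,0],
    [-0.028,0,0,0,0,0,0],
    [-0.025,0,0,0,0,0,0],
    [0,0,0,0,0,0,0],
    [0,0,0.025,0,0,0,0],
    [0,0,0,0,0,0,0]
  ]
}}

```text
time_s: 3.98
eef_pos: [0.5261, -0.011, 0.2881]
eef_rot: [-2.219, -2.215, 0.005]
wrist_force: [-1.2, -0.1, -0.9]
grip_width: -0.0003
grasp_force: 0.0
```

{"api": "arm_command", "payload": {
  "motion": [
    [0,0,0.02,0,0,0,0],
    [0,0,0.015,0,0,0,0],
    [0,0,0,0,0,0,0],
    [-0.015,0,0,0,0,0,0],
    [-0.015,0,0,0,0,0,0],
    [-0.015,0,0,0,0,0,0],
    [-0.015,0,0,0,0,0,0],
    [-0.015,0,0,0,0,0,0],
    [-0.015,0,0,0,0,0,0],
    [-0.012,0,0,0,0,0,0],
    [-0.006,0,0,0,0,0,0],
    [0,0,0,0,0,0,0]
  ]
}}

```text
time_s: 4.98
eef_pos: [0.5283, -0.1198, 0.2574]
eef_rot: [2.222, 2.219, 0.001]
wrist_force: [-0.0, -0.6, 0.5]
grip_width: 0.0002
grasp_force: 0.0
```

{"api": "arm_command", "payload": {
  "motion": [
    [0.008,0,0,0,0,0,0],
    [0,0,-0.036,0,0,0,0],
    [0,0,-0.036,0,0,0,0],
    [0,0,-0.036,0,0,0,0],
    [0,0,-0.036,0,0,0,0],
    [0.037,0.009,0,0,0,0,0],
    [0.037,0.009,0,0,0,0,0],
    [0.037,0.009,0,0,0,0,0],
    [0.037,0.009,0,0,0,0,0],
    [0.037,0.009,0,0,0,0,0.0854],
    [0.037,0.009,0,0,0,0,0.0854],
    [0.037,0.009,0,0,0,0,0.0854]
  ]
}}

```text
time_s: 5.98
eef_pos: [0.5904, 0.1514, 0.4008]
eef_rot: [-2.22, -2.223, -0.0]
wrist_force: [1.6, -0.3, -0.4]
grip_width: 0.0357
grasp_force: 0.0
```

{"api": "arm_command", "payload": {
  "motion": [
    [0.037,0.009,0,0,0,0,0.0854],
    [0.037,0.009,0,0,0,0,0.0854],
    [0.037,0.009,0,0,0,0,0.0854],
    [0.037,0.006,0,0,0,-0.115,0.0854],
    [0,0,0,0,0,-0.115,0.0854],
    [0,0,0,0,0,-0.115,0.0854],
    [0,0,0,0,0,-0.115,0.0854],
    [0,0,0,0,0,-0.115,0.0854],
    [0,0,0,0,0,-0.115,0.0854],
    [0,0,0,0,0,-0.115,0.0854],
    [0,0,0,0,0,-0.11,0.0854],
    [0,0,0,0,0,0,0.0854]
  ]
}}

```text
time_s: 6.98
eef_pos: [0.623, 0.2975, 0.4005]
eef_rot: [-1.007, -2.975, 0.0]
wrist_force: [0.0, -0.5, 0.7]
grip_width: 0.0855
grasp_force: 0.0
```

Run:
```python
from rig import env
from h import *
from scipy.spatial.transform import Rotation as R
d=env.get_image("wrist");np.savez("w0.npz",**d);s=env.state()
M=R.from_rotvec(s["eef_rot"]).as_matrix();print(s["eef_pos"],M.round(3),np.degrees(np.arctan2(M[1,1],M[0,1])))
print(d["camera_matrix"],d["pose"].round(3))
cv2.imwrite("pics/w0.png",d["image"][...,::-1])
# refined tin fit from first scene + tray location now
d=load("scene0.npz");c=cloud(d);z=c[...,2]
for lo in(.03,.033):
    m=np.zeros(z.shape,bool);m[222:265,355:402]=1;m&=(z>lo)&(z<.045);print(cv2.minAreaRect((c[m][:,:2]*1000).astype(np.float32)))
e=env.get_image("scene");np.savez("scene2.npz",**e)
c=cloud(e)
cv2.imwrite("pics/s2.png",cv2.resize(e["image"][130:280,190:340],None,fx=4,fy=4)[...,::-1])
```

```text
[0.62309906 0.29727235 0.40054947] [[-0.792  0.61  -0.001]
 [ 0.61   0.792  0.   ]
 [ 0.001 -0.    -1.   ]] 52.37445281255097
[[325.1922621    0.         281.13822827]
 [  0.         325.1922621  214.71225282]
 [  0.           0.           1.        ]] [[ 0.607  0.761  0.228  0.565]
 [ 0.795 -0.582 -0.174  0.342]
 [ 0.     0.287 -0.958  0.37 ]
 [ 0.     0.     0.     1.   ]]
((623.9364013671875, 295.00982666015625), (58.545135498046875, 93.03914642333984), 52.94953155517578)
((624.6351928710938, 294.84881591796875), (57.96892547607422, 91.61356353759766), 52.78291320800781)
```

View pics/w0.png

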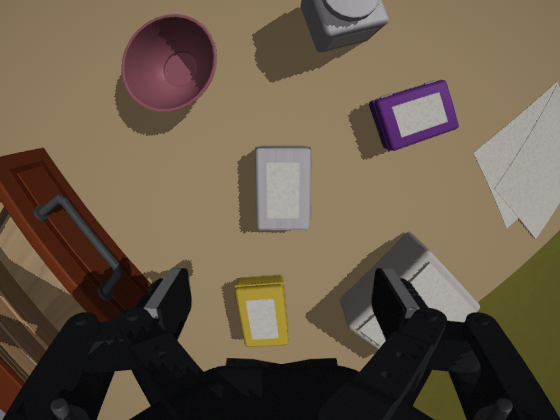

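View pics/s2.png

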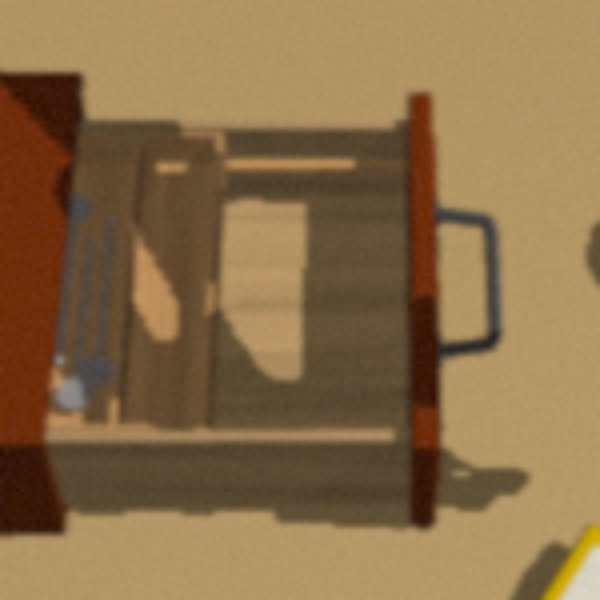

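The wrist view shows the silver labelled tin centred at (283,188), with its short side along the finger line. The tray is at the back in the scene crop. Next I descend and grip.

{"api": "arm_command", "payload": {
  "motion": [
    [0,0,0.036,0,0,0,0.0854],
    [0,0,0.036,0,0,0,0.0854],
    [0,0,0.036,0,0,0,0.0854],
    [0,0,0.036,0,0,0,0.0854],
    [0,0,0.03,0,0,0,0.0854],
    [0,0,0.025,0,0,0,0.0854],
    [0,0,0.021,0,0,0,0.0854],
    [0,0,0,0,0,0,0.0854],
    [0,0,0,0,0,0,0.05],
    [0,0,0,0,0,0,0.05],
    [0,0,0,0,0,0,0.05],
    [0,0,0,0,0,0,0.05]
  ],
  "squeeze": 40
}}

```text
time_s: 8.08
eef_pos: [0.6252, 0.2966, 0.1835]
eef_rot: [1.011, 2.971, 0.005]
wrist_force: [-0.4, -0.5, -1.0]
grip_width: 0.0571
grasp_force: 45.7
```

{"api": "arm_command", "payload": {
  "motion": [
    [0,0,-0.02,0,0,0,0.05],
    [0,0,-0.036,0,0,0,0.05],
    [0,0,-0.036,0,0,0,0.05],
    [0,0,-0.036,0,0,0,0.05],
    [0,0,-0.036,0,0,0.115,0.05],
    [0,0,0,0,0,0.115,0.05],
    [0,0,0,0,0,0.115,0.05],
    [0,0,0,0,0,0.115,0.05],
    [0,0,0,0,0,0.115,0.05],
    [0,0,0,0,0,0.115,0.05],
    [0,0,0,0,0,0.115,0.05],
    [0,0,0,0,0,0.1,0.05]
  ]
}}

```text
time_s: 9.08
eef_pos: [0.6239, 0.296, 0.3459]
eef_rot: [2.216, 2.226, 0.002]
wrist_force: [0.6, -0.1, -1.0]
grip_width: 0.0575
grasp_force: 45.9
```

{"api": "arm_command", "payload": {
  "motion": [
    [-0.031,-0.01,0,0,0,0,0.05],
    [-0.031,-0.01,0,0,0,0,0.05],
    [-0.031,-0.01,0,0,0,0,0.05],
    [-0.031,-0.01,0,0,0,0,0.05],
    [-0.031,-0.01,0,0,0,0,0.05],
    [-0.031,-0.01,0,0,0,0,0.05],
    [-0.031,-0.01,0,0,0,0,0.05],
    [-0.031,-0.01,0,0,0,0,0.05],
    [-0.031,-0.01,0,0,0,0,0.05],
    [-0.025,-0.005,0,0,0,0,0.05],
    [0,0,0,0,0,0,0.05],
    [0,0,0,0,0,0,0.05]
  ]
}}

```text
time_s: 10.08
eef_pos: [0.5318, -0.0101, 0.3458]
eef_rot: [2.213, 2.228, 0.002]
wrist_force: [-1.1, 0.2, -0.6]
grip_width: 0.0572
grasp_force: 45.9
```

Run:
```python
from rig import env
from h import *
from scipy.spatial.transform import Rotation as R
s=env.state()
M=R.from_rotvec(s["eef_rot"]).as_matrix();print(s["eef_pos"],s["wrist_force"],s["grip_width"],np.degrees(np.arctan2(M[1,1],M[0,1])))
d=env.get_image("wrist");np.savez("w1.npz",**d);cv2.imwrite("pics/w1.png",d["image"][...,::-1])
e=load("scene2.npz")
for n,u,v,z in(("panel in",190+408/4,130+110/4,.115),("panel in",190+412/4,130+515/4,.115),("trayfront",190+222/4,130+150/4,.098),("trayfront",190+210/4,130+425/4,.098),("bar",190+492/4,130+280/4,.088)):print(n,ray(e,(u,v),z).round(4))
```

```text
[ 0.53183858 -0.01005849  0.34582436] [-1.12125413  0.17995733 -0.64879624] 0.05720281946786461 0.3887569625115369
panel in [[0.3955 0.0593 0.115 ]]
panel in [[0.7224 0.0593 0.115 ]]
trayfront [[ 0.4182 -0.0739  0.098 ]]
trayfront [[ 0.6468 -0.0714  0.098 ]]
bar [[0.5251 0.1165 0.088 ]]
```

View pics/w1.png

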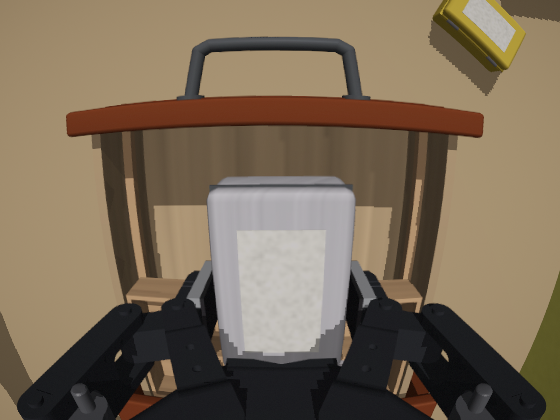

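The wrist view shows the tin held square, centred at (281,270), over the open bay. The panel is at row 115 and the tray front at row 290. I lower it in.

{"api": "arm_command", "payload": {
  "motion": [
    [0.003,-0.002,0,0,0,0,0.05],
    [0,0,0.03,0,0,0,0.05],
    [0,0,0.03,0,0,0,0.05],
    [0,0,0.025,0,0,0,0.05],
    [0,0,0.02,0,0,0,0.05],
    [0,0,0.015,0,0,0,0.05],
    [0,0,0.008,0,0,0,0.05],
    [0,0,0,0,0,0,0.05],
    [0,0,0,0,0,0,0.05]
  ]
}}

```text
time_s: 10.88
eef_pos: [0.5303, -0.0051, 0.2169]
eef_rot: [-2.209, -2.234, -0.0]
wrist_force: [0.6, 0.6, -0.8]
grip_width: 0.0573
grasp_force: 45.8
```

{"api": "arm_command", "payload": {
  "motion": [
    [0,0,0.004,0,0,0,0.05],
    [0,0,0.004,0,0,0,0.05],
    [0,0,0.002,0,0,0,0.05],
    [0,0,0.002,0,0,0,0.05],
    [0,0,0,0,0,0,0.05],
    [0,0,0,0,0,0,0.05]
  ]
}}

```text
time_s: 11.38
eef_pos: [0.53, -0.006, 0.2047]
eef_rot: [-2.211, -2.232, 0.0]
wrist_force: [-0.9, -0.0, -1.4]
grip_width: 0.0573
grasp_force: 45.8
```

{"api": "arm_command", "payload": {
  "motion": [
    [0,0,0.001,0,0,0,0.05],
    [0,0,0.001,0,0,0,0.05],
    [0,0,0.001,0,0,0,0.05],
    [0,0,0,0,0,0,0.05],
    [0,0,0,0,0,0,0.05]
  ]
}}

```text
time_s: 11.8
eef_pos: [0.5304, -0.006, 0.2034]
eef_rot: [-2.21, -2.232, 0.0]
wrist_force: [-4.2, 0.6, 8.5]
grip_width: 0.0575
grasp_force: 47.0
```

Contact at 8.5 N upward. Releasing.

{"api": "arm_command", "payload": {
  "motion": [
    [0,0,-0.001,0,0,0,0.065],
    [0,0,0,0,0,0,0.08],
    [0,0,0,0,0,0,0.08],
    [0,0,0,0,0,0,0.08],
    [0,0,-0.015,0,0,0,0.08],
    [0,0,-0.03,0,0,0,0.08],
    [0,0,-0.03,0,0,0,0.08],
    [0,0,-0.03,0,0,0,0.08],
    [0,0,-0.03,0,0,0,0.03],
    [0,0,0,0,0,0,0],
    [0,0,0,0,0,0,0],
    [0,0,0,0,0,0,0]
  ]
}}

```text
time_s: 12.8
eef_pos: [0.5297, -0.0059, 0.3371]
eef_rot: [-2.21, -2.232, 0.001]
wrist_force: [-0.0, 0.9, 0.4]
grip_width: 0.0324
grasp_force: 0.0
```

Run:
```python
from rig import env
from h import *
s=env.state();print(s["eef_pos"],s["grip_width"])
d=env.get_image("wrist");cv2.imwrite("pics/w2.png",d["image"][...,::-1])
```

```text
[ 0.52969181 -0.00589641  0.33712824] 0.03238159883295026
```

View pics/w2.png

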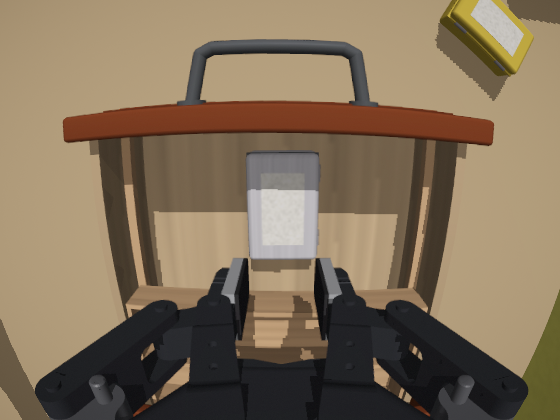

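The tin lies flat at (283,205), clear of panel and tray. Next, fingers into the lane to draw the tray forward.

{"api": "arm_command", "payload": {
  "motion": [
    [-0.03,0,0,0,0,0,0],
    [-0.03,0,0,0,0,0,0],
    [-0.025,-0.002,0,0,0,0,0],
    [-0.011,0,0,0,0,0,0],
    [0,0,0,0,0,0,0],
    [0,0,0.025,0,0,0,0],
    [0,0,0.025,0,0,0,0],
    [0,0,0.02,0,0,0,0],
    [0,0,0.013,0,0,0,0],
    [0,0,0,0,0,0,0],
    [0,0,0,0,0,0,0]
  ]
}}

```text
time_s: 13.77
eef_pos: [0.5282, -0.1007, 0.253]
eef_rot: [-2.207, -2.231, 0.002]
wrist_force: [-0.3, -0.4, -0.5]
grip_width: 0.0002
grasp_force: 0.0
```

{"api": "arm_command", "payload": {
  "motion": [
    [0.015,0,0,0,0,0,0],
    [0.015,0,0,0,0,0,0],
    [0.015,0,0,0,0,0,0],
    [0.015,0,0,0,0,0,0],
    [0.015,0,0,0,0,0,0],
    [0.015,0,0,0,0,0,0],
    [0.015,0,0,0,0,0,0],
    [0.015,0,0,0,0,0,0],
    [0.015,0,0,0,0,0,0],
    [0.008,0,0,0,0,0,0],
    [0,0,0,0,0,0,0]
  ]
}}

```text
time_s: 14.68
eef_pos: [0.5282, 0.0421, 0.2562]
eef_rot: [2.205, 2.233, 0.001]
wrist_force: [-0.5, -0.9, 0.6]
grip_width: -0.0002
grasp_force: 0.5
```

{"api": "arm_command", "payload": {
  "motion": [
    [0.003,0,0,0,0,0,0],
    [0.002,0,0,0,0,0,0],
    [0,0,0,0,0,0,0],
    [0,0,0,0,0,0,0]
  ]
}}

```text
time_s: 15.02
eef_pos: [0.5284, 0.0433, 0.2562]
eef_rot: [2.204, 2.23, -0.007]
wrist_force: [-1.2, -11.6, 3.1]
grip_width: 0.0001
grasp_force: 6.0
```

The tray is at its front stop (−11.6 N). Next I retract and go in front of the handle bar to push the drawer shut.

{"api": "arm_command", "payload": {
  "motion": [
    [-0.012,0,0,0,0,0,0],
    [0,0,-0.03,0,0,0,0],
    [0,0,-0.03,0,0,0,0],
    [0,0,-0.02,0,0,0,0],
    [0.035,0,0,0,0,0,0],
    [0.035,0,0,0,0,0,0],
    [0.035,0,0,0,0,0,0],
    [0.025,0,0,0,0,0,0],
    [0,0,0,0,0,0,0],
    [0,0,0.035,0,0,0,0],
    [0,0,0.035,0,0,0,0],
    [0,0,0.018,0,0,0,0]
  ]
}}

```text
time_s: 16.02
eef_pos: [0.5248, 0.1634, 0.2435]
eef_rot: [-2.208, -2.23, 0.005]
wrist_force: [-1.3, -0.4, -1.1]
grip_width: -0.0001
grasp_force: 0.0
```

{"api": "arm_command", "payload": {
  "motion": [
    [0,0,0,0,0,0,0],
    [-0.01,0,0,0,0,0,0],
    [-0.01,0,0,0,0,0,0],
    [-0.008,0,0,0,0,0,0],
    [-0.008,0,0,0,0,0,0],
    [-0.01,0,0,0,0,0,0],
    [-0.012,0,0,0,0,0,0],
    [-0.012,0,0,0,0,0,0],
    [-0.012,0,0,0,0,0,0],
    [-0.012,0,0,0,0,0,0],
    [-0.012,0,0,0,0,0,0],
    [-0.012,0,0,0,0,0,0]
  ]
}}

```text
time_s: 17.02
eef_pos: [0.5274, 0.0447, 0.2466]
eef_rot: [-2.21, -2.232, 0.0]
wrist_force: [0.4, 3.3, 1.4]
grip_width: -0.0003
grasp_force: 1.5
```

Pushing at 3 N as expected. About 0.145 m to go.

{"api": "arm_command", "payload": {
  "motion": [
    [-0.012,0,0,0,0,0,0],
    [-0.012,0,0,0,0,0,0],
    [-0.012,0,0,0,0,0,0],
    [-0.012,0,0,0,0,0,0],
    [-0.012,0,0,0,0,0,0],
    [-0.012,0,0,0,0,0,0],
    [-0.012,0,0,0,0,0,0],
    [-0.012,0,0,0,0,0,0],
    [-0.011,0,0,0,0,0,0],
    [-0.01,0,0,0,0,0,0],
    [-0.008,0,0,0,0,0,0],
    [-0.006,0,0,0,0,0,0]
  ]
}}

```text
time_s: 18.02
eef_pos: [0.5285, -0.086, 0.2462]
eef_rot: [-2.21, -2.231, 0.001]
wrist_force: [-0.7, 2.3, 0.1]
grip_width: 0.0001
grasp_force: 1.4
```

{"api": "arm_command", "payload": {
  "motion": [
    [-0.005,0,0,0,0,0,0],
    [-0.004,0,0,0,0,0,0],
    [-0.003,0,0,0,0,0,0],
    [-0.002,0,0,0,0,0,0],
    [0,0,0,0,0,0,0]
  ]
}}

```text
time_s: 18.43
eef_pos: [0.5291, -0.0993, 0.2468]
eef_rot: [2.209, 2.232, 0.0]
wrist_force: [-0.7, 0.8, -0.5]
grip_width: 0.0005
grasp_force: 0.4
```

{"api": "arm_command", "payload": {
  "motion": [
    [-0.002,0,0,0,0,0,0],
    [-0.002,0,0,0,0,0,0],
    [-0.002,0,0,0,0,0,0],
    [0,0,0,0,0,0,0],
    [0,0,0,0,0,0,0]
  ]
}}

```text
time_s: 18.85
eef_pos: [0.5292, -0.1026, 0.2468]
eef_rot: [-2.209, -2.228, -0.008]
wrist_force: [-0.5, 10.9, 1.4]
grip_width: 0.0001
grasp_force: 5.9
```

Shut against the stop (10.9 N). I retreat and verify.

{"api": "arm_command", "payload": {
  "motion": [
    [0.01,0,0,0,0,0,0],
    [0.03,0,0,0,0,0,0],
    [0.03,0,0,0,0,0,0],
    [0.03,0,-0.02,0,0,0,0],
    [0.02,0,-0.03,0,0,0,0],
    [0.02,0,-0.03,0,0,0,0],
    [0,0,0,0,0,0,0],
    [0,0,0,0,0,0,0]
  ]
}}

```text
time_s: 19.52
eef_pos: [0.5292, 0.0359, 0.3302]
eef_rot: [2.202, 2.23, 0.007]
wrist_force: [1.0, -0.0, 0.9]
grip_width: 0.0001
grasp_force: 0.0
```

Run:
```python
from rig import env
from h import *
d=env.get_image("scene");cv2.imwrite("pics/s3.png",cv2.resize(d["image"][100:280,70:310],None,fx=3,fy=3)[...,::-1])
a=load("scene0.npz")["image"].astype(int)
print("bystander diff",[np.abs(d["image"][s].astype(int)-a[s]).mean().round(1) for s in(np.s_[170:202,350:390],np.s_[185:222,415:450],np.s_[185:230,108:148],np.s_[142:185,95:142])])
```

```text
bystander diff [np.float64(3.9), np.float64(4.1), np.float64(20.3), np.float64(17.6)]
```

View pics/s3.png

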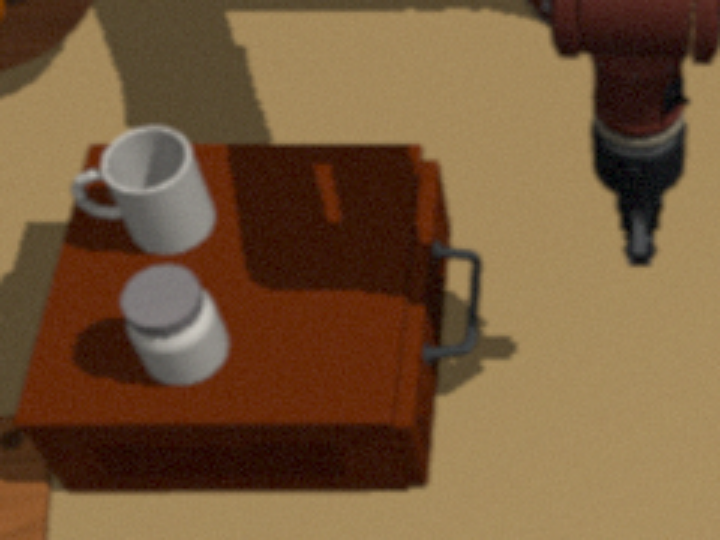

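The drawer is flush. Jar (128,208) and mug (122,163) are where they were; only the shadows differ.

```bash
python3 -c "
from rig import env
print(env.finish_job())"
```

```text
the job is handed in; nothing more can be done
None
```

The tin lies flat in the drawer under the tray, which was drawn to its front stop; the drawer is shut, the bystanders look unmoved, and I handed the job in at about 20 s, with no verdict returned.

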